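# Bed a lamp column's flat in the drilling jig

## Task

Take the brass lamp column from its wooden cradle and lay it on its round, centred, in the V-groove of the steel jig, then turn it there, letting go and taking it again as needed, until the flat milled along its drums lies flush on the groove's higher wall. Leave it bedded there, let go and at rest, and do not disturb the other things on the bench.

Things in the scene. Friction and masses are not known exactly. Their poses are not given: they have to be found in the camera images.
- column: Loose brass lamp column, 0.35 to 0.6 kg, lying level along its own x axis: spigot (12 mm diameter, 12 long), drum (50 diameter, 34 long), round waist (30 diameter, 76 long), drum, spigot. One solid piece, ends alike, origin mid-axis. A flat 6 mm deep, 32 mm wide (19 mm from the axis) is milled along both drums, same side. This pose gives the axis, NOT where the flat is.
- waist (a point): Middle of the column's round waist, on its axis: the place to grip. The flat's turn about the axis is unknown and differs from start to start: in the cradle it faces up, give or take up to 35 degrees either side. The y and z axes here do not follow it. Friction about 0.6: let go in a groove, the column mostly stays turned as it was left.
- jig: Fixed jig: dark board 170 x 100 x 14 mm (long along x), two steel V-blocks on it, each 26 mm long, centred 55 mm either side of the middle; the 84 mm between them is open down to the board, for fingers. Origin under the board's middle, on the bench. The groove runs along x, its walls slope 45 degrees. The +y wall is the higher (top edge 90 mm above the bench), the -y wall the lower (79 mm).
- groove (a point): Bottom line of the V-groove at its middle, 55 mm above the bench, axes as jig. A column on its round has its axis 35.4 mm above this point, y = 0. Bedded with the flat on the higher wall, the axis is 31.1 mm above it and 4.2 mm off to +y. Let go less than 40 degrees short of bedding, it stands on an edge of the flat, axis in between.
- wall (a point): Point on the higher (+y) wall's face where the middle of the bedded flat lies, halfway between the V-blocks (in the open gap), axes as jig. The flat, facing up, gets here by the shorter way when its top goes over towards +y and down: 135 degrees from straight up, a negative turn about the jig's +x.
- rest: Fixed pale wooden cradle, board 160 x 90 x 12 mm (long along x), two even V-notches 55 mm either side of the middle, 90 mm open between them. Origin under the board's middle, on the bench. The column starts in it, along its x, axis 70 mm above the bench.
- socket: Bystander: brass lamp socket standing on the bench, 42 mm wide, 58 mm high, origin under its middle. Not to be disturbed.
- jar: Bystander: glass jar with a steel lid, 60 mm wide, 70 mm high, origin under its middle. Not to be disturbed.
- foot: Bystander: turned dark wooden lamp foot, 100 mm wide, 45 mm high, origin under its middle. Not to be disturbed.
Mind the look-alikes: they are no part of the job. What is shaped like the jig but pink is not meant.

How it is judged (in metres and radians):
On the way:
1. the column lies in the jig's groove on its round (z of column in the frame of groove between 0.0335 and 0.0375 m and y of column in the frame of groove between -0.002 and 0.002 m and x of column in the frame of groove between -0.01 and 0.01 m and angle between the x axis of column and the x axis of jig, either way round below 0.06 rad), for 0.1 s.
At the end, for the whole second after the job is handed in: The column lies at rest and released in the jig's groove, along it within 3 degrees and centred within 10 mm, with its flat flush on the higher wall: its axis is 29 to 32.5 mm above the groove's bottom line and 2.8 to 6.2 mm off it towards the higher wall (31.1 and 4.2 mm when perfectly bedded) (z of column in the frame of groove between 0.029 and 0.0325 m and y of column in the frame of groove between 0.0028 and 0.0062 m and x of column in the frame of groove between -0.01 and 0.01 m and angle between the x axis of column and the x axis of jig, either way round below 0.05 rad and linear speed of column below 0.01 m/s and angular speed of column below 0.1 rad/s); the robot touches nothing.
It fails at once if the column is dropped on the bench (height (world z) of column below 0.05 m).
It fails at once if a bystander is moved by more than 15 mm (distance of any of socket, jar, foot from where it was at the start of the episode above 0.015 m).
It also fails if it takes over 72 s, if anything falls off the work surface, if the arm or the gripper's body presses on something with over 40 N, if the wrist force passes 120 N, or if a joint passes its speed limit or range.

## Robot

A 6-joint arm with a two-finger parallel gripper is mounted at the origin on the work surface. World frame = base frame: x ahead of the robot, y to its left, z up, the work surface at z = 0. Lengths are in mm, angles in rad, forces in N, time in s.
With the tool pointing down it reaches from about 350 to 975 mm from the base axis. Payload 7.1 kg.
Tool frame: the origin (TCP) lies between the finger pads; the fingertips stand 19 mm ahead of it and the grasp point (between the pads) is the TCP; z points along the fingers, y is the line along which they close (so a half turn about z gives the same grasp; the last joint's range is limited). The gripper opens to 88 mm and grips with 3 to 60 N. Pads are 20 mm wide; open, the fingers measure 115 mm over their backs; the gripper's body (75 mm by 178 mm) begins 61 mm behind the grasp point.
Start: joints at [-1.252, 0.423, 1.63, -0, 1.089, -0.019], TCP at [207.15, -589.656, 241.675] pointing down, gripper open.
Joint ranges: [-3, 3], [-0.9, 2.11], [0.09, 2.58], [-1.31, 4.45], [0.11, 2.69], [-2.54, 2.54]. Speed limits (rad/s): [2.39, 2.39, 3.01, 3.14, 3.14, 3.14].

## Interface

Orientations are given as a rotation vector (axis times angle).
In Python, from workcell import ctrl gives the robot as it stands.
- The arm moves only by the tool arm_command, never from a script. Its argument "series" is a list of rows, each an object with "linear": the shift along the tool's x, y, z in m, a list of three; "turn": the turn about the tool's z in rad. A call has 1 to 10 rows; each row shifts and turns the commanded pose from where the row before left it, along the tool's axes as they then stand; what a row does not reach is not made up. A row lasts 1/10 s, in which the tool goes at most 50 mm and 8.59 degrees, less where a joint would pass 70% of its speed; a pose out of reach is approached as far as the arm can. A call with a gripper value outside its range is refused whole. "jaw" is the opening, from -1 (shut) to 1 (fully open), set as the call begins (left out, the last holds). The fingers move at their own pace and stop on an object; the grip force is fixed at half the most. Time passes only in rows, so rows that do not move let the fingers close. It gives the time, the measured TCP pose, the force, the opening and the grip force at its end, in the units of the state.
- ctrl.get_obs(): the state, without advancing time (a new reading comes with each control period).
- ctrl.get_image(name): name is "scene" or "top" or "wrist"; returns a dict with "frame" (480x640x3 uint8, blue, green, red), "fx", "fy", "cx", "cy" (pixels), "rvec" (rotation vector, rad) and "tvec" (3), from world to camera coordinates, as OpenCV has them. Camera axes: x right, y down, z forward; pixel columns grow to the right and rows downward; lengths in mm; the calibration is good to about 2 mm. The wrist camera is an equidistant fisheye: a pixel r from the principal point sees the ray r / f radians off the axis. A picture is of the moment at which its call begins. There is no depth.
- ctrl.close_job(): hands the job in; it is judged then, once.
The state is a dict: "t": time; "qpos": joint angles; "qvel": joint speeds; "joint_torque": joint torques, N m; "ee_pos": TCP position; "orientation": TCP orientation; "ft_force": force on the tool from outside, world axes, zero at the start; "moment": the same for the moment, N m; "width": finger opening in mm; "grasp_force": force on a finger pad.
Only numpy, scipy, OpenCV 4.12 (cv2) and the standard library are available. Lean on these libraries where they do the work, as an engineer would, in place of code of your own. Each camera call takes 0.05 s, during which the arm holds its last target. There are 200 camera calls.

## Working session

There is one attempt and no reset: what is moved stays moved. The work goes in short steps, Python scripts to look and compute and a tool call to move; the robot and the scene stay as the last step left them, time stands still between calls to the robot, and variables do not carry over. Pictures are saved under pics/ and viewed, at most 10 in all, crops included, and the job is handed in when it is done.

Besides the shell and the picture viewer there is one more tool, called after "Request:" in YAML: its name, and indented under it one key for each argument. arm_command: Moves the arm, as the interface text tells. Its arguments: {"type":"object","properties":{"series":{"type":"array"},"jaw":{"type":"number"}},"required":["series"]}

```bash
mkdir -p pics
python3 - <<'E'
from workcell import ctrl
import cv2,numpy as np
o=ctrl.get_obs();print(o)
for n in ["scene","top"]:
    d=ctrl.get_image(n);cv2.imwrite(f"pics/{n}0.png",d["frame"])
    print(n,{k:v for k,v in d.items() if k!="frame"})
E
```

```text
{'t': 0.0, 'qpos': array([-1.25203891e+00,  4.23893449e-01,  1.63070592e+00,  1.64655339e-05,
        1.08858776e+00, -1.89869707e-02]), 'qvel': array([-0.00110062,  0.00059387, -0.00018031,  0.00070917, -0.00015458,
        0.00031074]), 'joint_torque': array([-1.01809292e-03, -5.44624364e+01, -2.73666698e+01,  6.42669504e-02,
        2.28322099e-02, -1.19371466e-04]), 'ee_pos': array([ 206.96659387, -589.16496008,  240.86257264]), 'orientation': array([-3.09534901e+00, -5.27732464e-01,  3.51173434e-04]), 'ft_force': array([-1.00258886,  0.87752145,  0.00940651]), 'moment': array([-0.00544641,  0.02492277, -0.03032124]), 'grasp_force': 0.0, 'width': 87.89179839661341}
scene {'fx': 569.6165147016503, 'fy': 569.6165147016503, 'cx': 318.09332490423753, 'cy': 236.7544511085213, 'rvec': array([ 2.15614828,  1.19248844, -0.42951824]), 'tvec': array([-325.2415383 , -402.17964665, 1596.63515069])}
top {'fx': 441.6519874636816, 'fy': 441.6519874636816, 'cx': 323.1658689527274, 'cy': 242.19056553457455, 'rvec': array([ 2.13374305, -2.18247629,  0.18238466]), 'tvec': array([ -42.36543077,  653.15441675, 1016.09666757])}
```

View pics/top0.png

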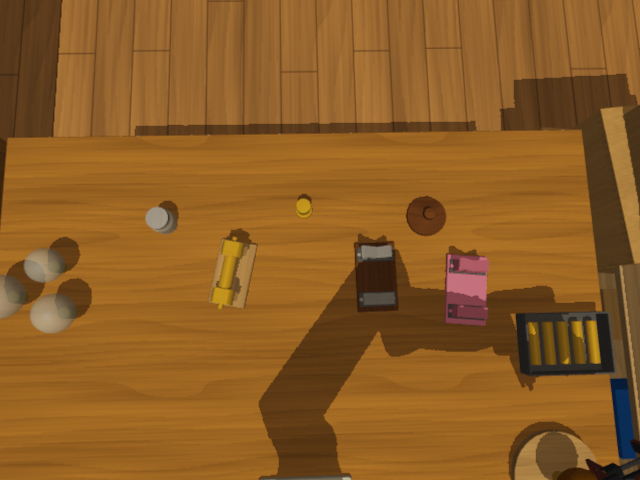

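View pics/scene0.png

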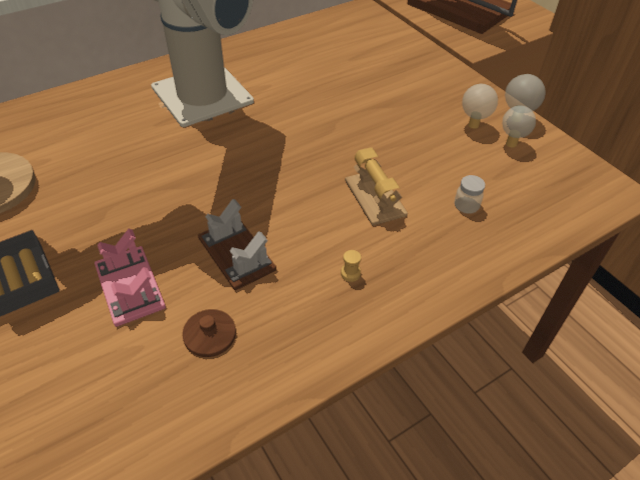

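The top view shows the column at (228,270), the jig at (377,277), the pink decoy at (467,290), the socket at (304,207), the jar at (160,219) and the foot at (427,216). The scene view shows the same layout, with the column near (377,175) and the jig near (237,245).

```bash
cat > h.py <<'E'
import cv2,numpy as np
from workcell import ctrl
def cam(n): return ctrl.get_image(n)
def ray(d,p):
    R=cv2.Rodrigues(np.array(d["rvec"]))[0];C=-R.T@np.array(d["tvec"])
    v=np.array([(p[0]-d["cx"])/d["fx"],(p[1]-d["cy"])/d["fy"],1.]);
    if d.get("fish"):
        r=np.hypot(v[0],v[1]);v=np.array([v[0]/r*np.sin(r),v[1]/r*np.sin(r),np.cos(r)])
    return C,R.T@v
def onz(d,p,z):
    C,v=ray(d,p);return C+v*(z-C[2])/v[2]
def proj(d,P):
    R=cv2.Rodrigues(np.array(d["rvec"]))[0];c=R@np.array(P,float)+np.array(d["tvec"])
    if d.get("fish"):
        r=np.hypot(c[0],c[1]);th=np.arctan2(r,c[2]);return np.array([d["cx"]+d["fx"]*th*c[0]/r,d["cy"]+d["fy"]*th*c[1]/r])
    return np.array([d["cx"]+d["fx"]*c[0]/c[2],d["cy"]+d["fy"]*c[1]/c[2]])
def big(m):
    cs,_=cv2.findContours(m,cv2.RETR_EXTERNAL,cv2.CHAIN_APPROX_NONE);return max(cs,key=cv2.contourArea)
E
python3 - <<'E'
from h import *
d=cam("top");f=d["frame"];hsv=cv2.cvtColor(f,cv2.COLOR_BGR2HSV)
for p in [(228,255),(228,275),(240,285),(377,270),(377,253),(377,298),(320,280),(427,205),(360,285)]: print(p,hsv[p[1],p[0]])
# column
def crop(x0,x1,y0,y1,m):
    k=np.zeros_like(m);k[y0:y1,x0:x1]=m[y0:y1,x0:x1];return k
m=crop(195,270,225,315,cv2.inRange(hsv,(20,200,120),(32,255,255)))
c=big(m);r=cv2.minAreaRect(c);b=cv2.boxPoints(r);print("col",r)
print([onz(d,p,70).round(1) for p in b], onz(d,r[0],70).round(1))
m=crop(345,410,230,320,cv2.bitwise_or(cv2.inRange(hsv,(0,0,0),(180,255,62)),cv2.inRange(hsv,(0,0,0),(180,90,255))))
c=big(m);r=cv2.minAreaRect(c);b=cv2.boxPoints(r);print("jig",r)
print([onz(d,p,14).round(1) for p in b], onz(d,r[0],14).round(1))
s=cam("scene")["frame"]
A=cv2.resize(f[225:325,200:405],None,fx=3.9,fy=3.9,interpolation=cv2.INTER_CUBIC)[:, :800]
B=cv2.resize(s[190:295,190:285],(360,398),interpolation=cv2.INTER_CUBIC)
C=cv2.resize(s[140:230,335:415],(400,398),interpolation=cv2.INTER_CUBIC)
A=cv2.resize(f[235:315,345:410],(260,320));
cv2.imwrite("pics/c1.png",np.hstack([B,C]))
E
```

```text
(228, 255) [ 21 207 186]
(228, 275) [ 21 219 182]
(240, 285) [ 18 153 162]
(377, 270) [ 11 181  52]
(377, 253) [ 18  47 131]
(377, 298) [17 50 82]
(320, 280) [ 17 200 166]
(427, 205) [ 12 193  74]
(360, 285) [ 12 197  57]
col ((226.59983825683594, 272.52081298828125), (20.232261657714844, 72.9748306274414), 11.768290519714355)
[array([505.9, 208.5,  70. ]), array([671.4, 175.9,  70. ]), array([660.6, 129.5,  70. ]), array([495.4, 163.3,  70. ])] [582.3 169.5  70. ]
jig ((375.7635803222656, 276.5350646972656), (68.30355834960938, 40.3828125), 87.27368927001953)
[array([ 652.3, -134.6,   14. ]), array([ 655. , -235.6,   14. ]), array([ 486.7, -235.6,   14. ]), array([ 484.5, -136.8,   14. ])] [ 568.7 -185.6   14. ]
```

View pics/c1.png

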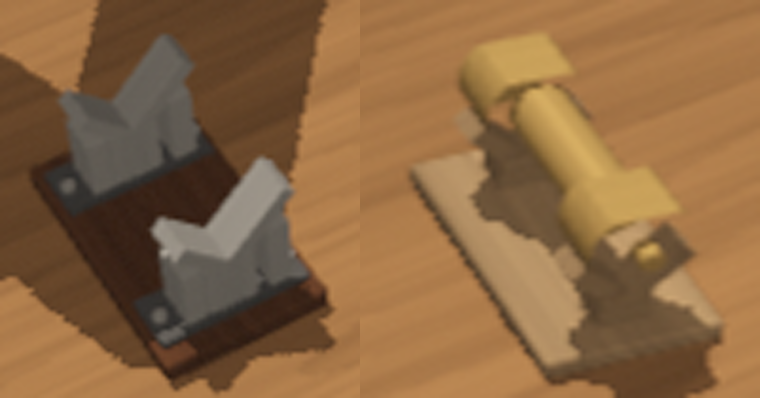

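The higher wall is on the right in the scene crop, which is world +y, so the jig's x is about world +x. The jig measures 168x100 mm and the column 169 mm, both as given. The column's flat faces roughly up. Next I move over the column.

Request:
arm_command:
  series:
    - {"linear": [0.0336,-0.0328,0],"turn": 0}
    - {"linear": [0.0336,-0.0328,0],"turn": 0}
    - {"linear": [0.0336,-0.0328,0],"turn": 0}
    - {"linear": [0.0336,-0.0328,0],"turn": 0}
    - {"linear": [0.0336,-0.0328,0],"turn": 0}
    - {"linear": [0.0336,-0.0328,0],"turn": 0}
    - {"linear": [0.0336,-0.0328,0],"turn": 0}
    - {"linear": [0.0336,-0.0328,0],"turn": 0}
    - {"linear": [0.0336,-0.0328,0],"turn": 0}
  jaw: 1

```text
t: 1.1
ee_pos: [395.1, -209.2, 241.9]
orientation: [3.097, 0.528, 0.001]
ft_force: [0.6, 0.1, 0.0]
width: 88.0
grasp_force: 0.0
```

Request:
arm_command:
  series:
    - {"linear": [0.0336,-0.0328,0],"turn": 0}
    - {"linear": [0.0336,-0.0328,0],"turn": 0}
    - {"linear": [0.0336,-0.0328,0],"turn": 0}
    - {"linear": [0.0336,-0.0328,0],"turn": 0}
    - {"linear": [0.0336,-0.0328,0],"turn": 0}
    - {"linear": [0.0336,-0.0328,0],"turn": 0}
    - {"linear": [0.0336,-0.0328,0],"turn": 0}
    - {"linear": [0.0336,-0.0328,0],"turn": 0}
    - {"linear": [0.0336,-0.0328,0],"turn": 0}

```text
t: 2.0
ee_pos: [582.5, 169.8, 241.6]
orientation: [3.097, 0.529, -0.0]
ft_force: [1.1, -0.6, 0.0]
width: 87.8
grasp_force: 0.0
```

Request:
arm_command:
  series:
    - {"linear": [0,0,0],"turn": 0.133}
    - {"linear": [0,0,0],"turn": 0.133}
    - {"linear": [0,0,0],"turn": 0.133}
    - {"linear": [0,0,0],"turn": 0.133}
    - {"linear": [0,0,0],"turn": 0}

```text
t: 2.5
ee_pos: [582.0, 167.9, 241.5]
orientation: [3.126, -0.306, -0.001]
ft_force: [-0.4, -0.6, -0.5]
width: 87.9
grasp_force: 0.0
```

```bash
cat >> h.py <<'E'
def st():
    o=ctrl.get_obs();R=cv2.Rodrigues(np.array(o["orientation"]))[0]
    print("t",o["t"],"p",o["ee_pos"].round(1),"yaw",round(float(np.arctan2(R[1,0],R[0,0])),4),"w",round(o["width"],1),"gf",round(o["grasp_force"],1),"F",o["ft_force"].round(1),"q6",o["qpos"][5].round(2))
    return o,R
def tool(D):
    o,R=st();print("tool delta mm",(R.T@np.array(D,float)).round(1))
E
python3 - <<'E'
from h import *
st();d=cam("wrist");print({k:v for k,v in d.items() if k!="frame"});cv2.imwrite("pics/w1.png",d["frame"])
E
```

```text
t 2.5 p [582.  167.9 241.5] yaw -0.1952 w 87.9 gf 0.0 F [-0.4 -0.6 -0.5] q6 2.03
{'fx': 371.64829954431775, 'fy': 371.64829954431775, 'cx': 320.40184697172407, 'cy': 245.25919024146773, 'rvec': array([-1.87511783,  2.28200061,  0.31000627]), 'tvec': array([277.75812301, 485.50562134, 533.6660333 ])}
```

View pics/w1.png

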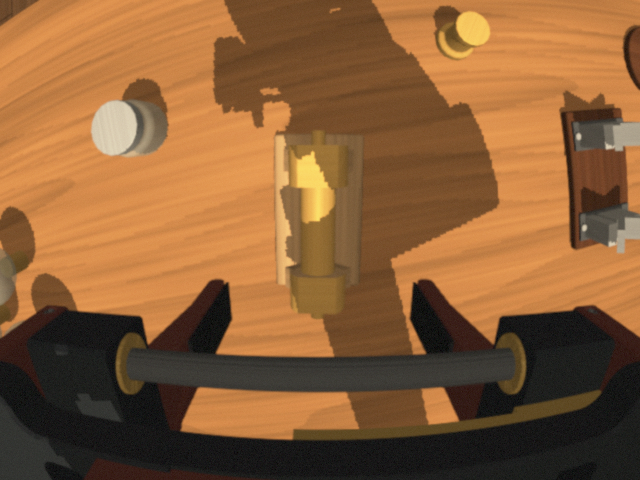

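The wrist view shows the column from (318,131) to (318,317), lying along the tool x and near the middle between the fingers. I check its position by ray casting.

Run:
```python
from h import *
d=cam("wrist");d["fish"]=1
f=d["frame"]
a,b=onz(d,(318.5,131),70),onz(d,(318,317.5),70);print(a,b,np.linalg.norm(a-b),(a+b)/2,np.arctan2(*(a-b)[1::-1]))
# drum edges left/right at axis height: tangents at axis height approx
for p in [(289,165),(348,165),(291,295),(344,295),(303,225),(335,225)]: print(p,onz(d,p,70).round(1))
t=cam("top");h=cv2.cvtColor(t["frame"],cv2.COLOR_BGR2HSV)
print("cam wrist pos",ray(d,(320,245))[0])
cv2.imwrite("pics/w2.png",cv2.resize(f[125:325,260:380],(360,600),interpolation=cv2.INTER_CUBIC))
```

```text
[664.53697133 153.7953106   70.        ] [498.41585574 186.62796338  70.        ] 169.33460406286898 [581.47641353 170.21163699  70.        ] -0.1951280573677665
(289, 165) [641.2 183.7  70. ]
(348, 165) [631.7 134.9  70. ]
(291, 295) [525.8 206.6  70. ]
(344, 295) [516.5 158.7  70. ]
(303, 225) [588.  182.4  70. ]
(335, 225) [582.7 155.1  70. ]
cam wrist pos [652.81097694 154.59504575 384.47248981]
```

View pics/w2.png

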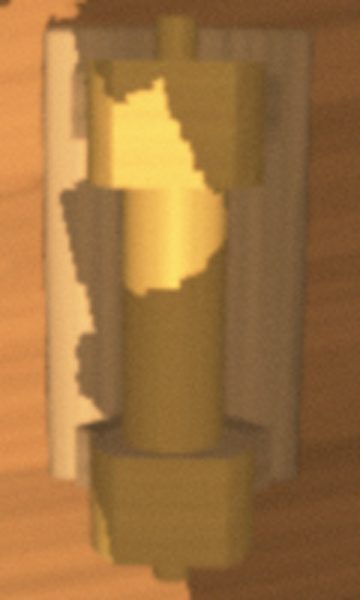

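The flat's edges on the far drum are near crop x 105 and 232, against a drum spanning 90 to 262. So the flat faces up, tilted about 7° toward +y. I'm gripping now.

Request:
arm_command:
  series:
    - {"linear": [-0.001,-0.0022,0.04],"turn": 0}
    - {"linear": [0,0,0.04],"turn": 0}
    - {"linear": [0,0,0.04],"turn": 0}
    - {"linear": [0,0,0.03],"turn": 0}
    - {"linear": [0,0,0.0215],"turn": 0}
    - {"linear": [0,0,0],"turn": 0}

```text
t: 3.25
ee_pos: [579.4, 169.5, 67.1]
orientation: [3.125, -0.301, -0.009]
ft_force: [-0.1, -0.5, 1.0]
width: 88.0
grasp_force: 0.0
```

Request:
arm_command:
  series:
    - {"linear": [0,0,0],"turn": 0}
    - {"linear": [0,0,0],"turn": 0}
    - {"linear": [0,0,0],"turn": 0}
    - {"linear": [0,0,0],"turn": 0}
    - {"linear": [0,0,0],"turn": 0}
    - {"linear": [0,0,0],"turn": 0}
    - {"linear": [0,0,0],"turn": 0}
    - {"linear": [0,0,0],"turn": 0}
  jaw: -1

```text
t: 4.05
ee_pos: [581.6, 170.4, 70.3]
orientation: [-3.126, 0.305, -0.0]
ft_force: [-0.2, 0.7, 0.3]
width: 29.4
grasp_force: 30.0
```

Request:
arm_command:
  series:
    - {"linear": [0,0,-0.02],"turn": 0}
    - {"linear": [0,0,-0.04],"turn": 0}
    - {"linear": [0,0,-0.04],"turn": 0}
    - {"linear": [0,0,-0.03],"turn": 0}

```text
t: 4.45
ee_pos: [581.4, 170.1, 201.6]
orientation: [3.127, -0.305, 0.0]
ft_force: [-0.3, -0.5, -3.0]
width: 29.5
grasp_force: 30.0
```

Request:
arm_command:
  series:
    - {"linear": [0.005,0.02,0],"turn": 0}
    - {"linear": [0.005,0.03,0],"turn": 0}
    - {"linear": [0.006,0.042,0],"turn": 0}
    - {"linear": [0.007,0.045,0],"turn": 0}
    - {"linear": [0.007,0.045,0],"turn": 0}
    - {"linear": [0.007,0.045,0],"turn": 0}
    - {"linear": [0.006,0.044,0],"turn": 0}
    - {"linear": [0.006,0.04,0],"turn": 0}
    - {"linear": [0.005,0.025,0],"turn": 0}
    - {"linear": [0.0027,0.015,0],"turn": 0}

```text
t: 5.45
ee_pos: [568.6, -187.2, 199.4]
orientation: [-3.126, 0.308, 0.002]
ft_force: [1.0, 0.3, -4.2]
width: 29.3
grasp_force: 30.0
```

Request:
arm_command:
  series:
    - {"linear": [0,0,0],"turn": -0.1}
    - {"linear": [0,0,0],"turn": -0.1}
    - {"linear": [0,0,0],"turn": 0}
    - {"linear": [0,0,0],"turn": 0}

```text
t: 5.85
ee_pos: [569.2, -184.5, 199.7]
orientation: [-3.141, -0.006, 0.001]
ft_force: [0.7, 0.2, -4.0]
width: 29.3
grasp_force: 30.0
```

Run:
```python
from h import *
st();d=cam("wrist");cv2.imwrite("pics/w3.png",d["frame"])
s=cam("scene");cv2.imwrite("pics/s3.png",s["frame"])
np.save("w3.npy",d,allow_pickle=True);np.save("s3.npy",s,allow_pickle=True)
```

```text
t 5.85 p [ 569.2 -184.5  199.7] yaw 0.0038 w 29.3 gf 30.0 F [ 0.7  0.2 -4. ] q6 1.23
```

View pics/w3.png

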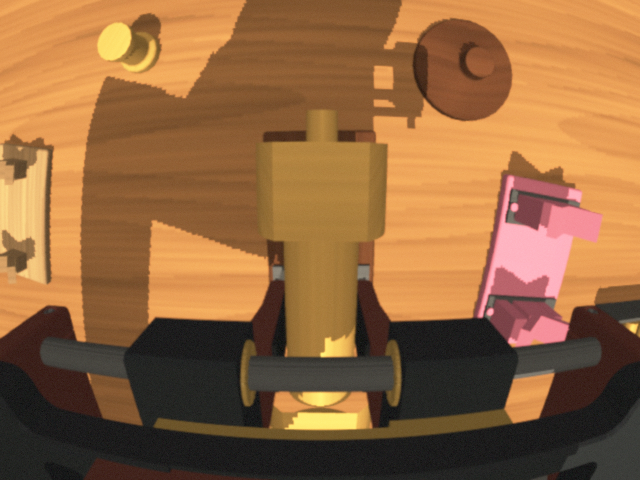

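The wrist view shows the held column over the jig, with the board's far corners near (264,132) and (375,131). The pink decoy is clear to the right.

Run:
```python
from h import *
d=np.load("w3.npy",allow_pickle=True).item();d["fish"]=1
for p in [(264,132),(375,131),(267,250),(373,250)]: print(p,onz(d,p,14).round(1))
s=np.load("s3.npy",allow_pickle=True).item();t=cam("top")
# predicted jig marks for centre guess, drawn on crops
def marks(im,dd,c,yaw):
    k=im.copy();R=np.array([[np.cos(yaw),-np.sin(yaw)],[np.sin(yaw),np.cos(yaw)]])
    def P(x,y,z): q=R@[x,y]+c; return proj(dd,[q[0],q[1],z])
    out=[P(x,y,z) for x in(-68,-42,42,68) for y,z in((0,55),(35,90),(-24,79))]+[P(x,y,14) for x in(-85,85) for y in(-50,50)]
    return out
def draw(dd,x0,y0,w,h,sc,m):
    im=cv2.resize(dd["frame"][y0:y0+h,x0:x0+w],None,fx=sc,fy=sc,interpolation=cv2.INTER_CUBIC)
    for p in m: cv2.circle(im,tuple(int(v) for v in ((p-[x0,y0]+.5)*sc)),2,(0,255,0),-1)
    return im
c=np.array([569.5,-185.5]);
a=draw(s,190,190,95,100,4,marks(None,s,c,.007))
# earlier unobstructed pictures
s0=dict(s);s0["frame"]=cv2.imread("pics/scene0.png");t0=dict(t);t0["frame"]=cv2.imread("pics/top0.png")
a=draw(s0,190,190,95,100,4,marks(None,s,c,.007));b=draw(t0,340,230,75,100,4,marks(None,t,c,.007))
cv2.imwrite("pics/j.png",np.hstack([a,b]))
```

```text
(264, 132) [ 653.1 -134.1   14. ]
(375, 131) [ 654.3 -231.5   14. ]
(267, 250) [ 545.4 -134.5   14. ]
(373, 250) [ 545.8 -232.8   14. ]Traceback (most recent call last):
  File "<stdin>", line 16, in <module>
  File "<stdin>", line 7, in marks
AttributeError: 'NoneType' object has no attribute 'copy'
```

Request:
arm_command:
  series:
    - {"linear": [0,0,0.03],"turn": 0}
    - {"linear": [0,0,0.03],"turn": 0}
    - {"linear": [0,0,0.03],"turn": 0}
    - {"linear": [0,0,0.012],"turn": 0}
    - {"linear": [0,0,0.003],"turn": 0}
    - {"linear": [0,0,0],"turn": 0}
    - {"linear": [0,0,0],"turn": 0}

```text
t: 6.7
ee_pos: [570.5, -185.5, 96.6]
orientation: [3.141, 0.009, 0.004]
ft_force: [-0.9, -0.5, -4.1]
width: 29.6
grasp_force: 30.0
```

Request:
arm_command:
  series:
    - {"linear": [0,0,0.001],"turn": 0}
    - {"linear": [0,0,0.001],"turn": 0}
    - {"linear": [0,0,0.001],"turn": 0}
    - {"linear": [0,0,0],"turn": 0}

```text
t: 7.1
ee_pos: [569.5, -185.2, 92.3]
orientation: [3.142, 0.009, 0.0]
ft_force: [-0.2, -0.1, -3.2]
width: 29.4
grasp_force: 30.0
```

Request:
arm_command:
  series:
    - {"linear": [0,0,0.001],"turn": 0}
    - {"linear": [0,0,0],"turn": 0}
    - {"linear": [0,0,0],"turn": 0}

```text
t: 7.4
ee_pos: [569.5, -185.1, 91.3]
orientation: [-3.142, -0.009, -0.0]
ft_force: [-1.5, 0.8, -2.0]
width: 29.3
grasp_force: 30.0
```

Request:
arm_command:
  series:
    - {"linear": [0,0,0.001],"turn": 0}
    - {"linear": [0,0,0],"turn": 0}
    - {"linear": [0,0,0],"turn": 0}

```text
t: 7.7
ee_pos: [569.6, -185.0, 91.0]
orientation: [-3.141, -0.009, -0.001]
ft_force: [-2.9, 3.1, 5.6]
width: 29.4
grasp_force: 30.0
```

Run:
```python
from h import *
st()
```

```text
t 7.7 p [ 569.6 -185.    91. ] yaw 0.0059 w 29.4 gf 30.0 F [-2.9  3.1  5.6] q6 1.23
```

Request:
arm_command:
  series:
    - {"linear": [0,-0.001,0],"turn": 0}
    - {"linear": [0,0,0],"turn": 0}
    - {"linear": [0,0,0],"turn": 0}

```text
t: 8.0
ee_pos: [569.8, -184.5, 90.6]
orientation: [3.141, 0.01, 0.001]
ft_force: [-1.0, -0.4, 3.6]
width: 29.5
grasp_force: 30.0
```

Request:
arm_command:
  series:
    - {"linear": [0,0,0],"turn": 0}
    - {"linear": [0,0,0],"turn": 0}
    - {"linear": [0,0,0],"turn": 0}
    - {"linear": [0,0,0],"turn": 0}
  jaw: 0.1

```text
t: 8.4
ee_pos: [569.4, -184.1, 90.0]
orientation: [-3.141, -0.009, 0.0]
ft_force: [-0.1, 0.4, -0.7]
width: 48.2
grasp_force: 0.0
```

```bash
cat >> h.py <<'E'
def look(name):
    s=cam("scene");w=cam("wrist")
    a=cv2.resize(s["frame"][170:290,180:300],(400,400),interpolation=cv2.INTER_CUBIC)
    b=cv2.resize(w["frame"][100:300,220:420],(400,400),interpolation=cv2.INTER_CUBIC)
    cv2.imwrite(name,np.hstack([a,b]))
E
python3 - <<'E'
from h import *
st();look("pics/l1.png")
E
```

```text
t 8.4 p [ 569.4 -184.1   90. ] yaw 0.0056 w 48.2 gf 0.0 F [-0.1  0.4 -0.7] q6 1.23
```

View pics/l1.png

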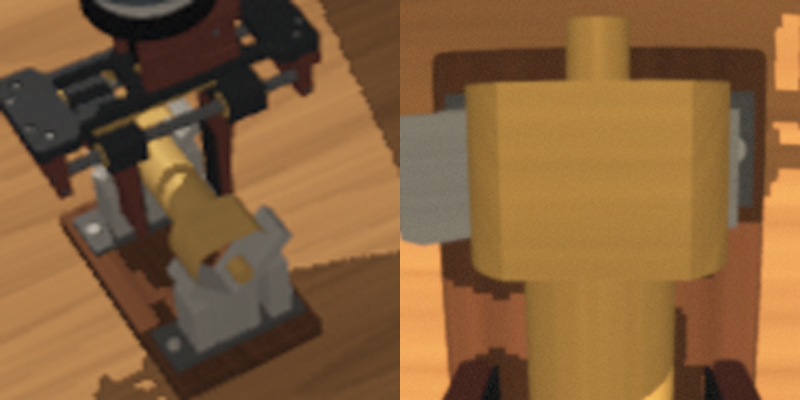

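The column rests on its round in the groove, with the flat's edges near crop x 499 and 693 (drum 467 to 730), so the flat is nearly straight up. Next I roll it up the higher wall, using the −y finger and moving upward so that pad friction assists the turn.

Request:
arm_command:
  series:
    - {"linear": [0,0,0.004],"turn": 0}
    - {"linear": [0,0,0.004],"turn": 0}
    - {"linear": [0,0,0],"turn": 0}
    - {"linear": [0,0,0],"turn": 0}
    - {"linear": [0,-0.001,0],"turn": 0}
    - {"linear": [0,-0.0005,0],"turn": 0}
    - {"linear": [0,0,0],"turn": 0}
  jaw: -0.227

```text
t: 9.2
ee_pos: [569.5, -182.6, 82.3]
orientation: [3.142, 0.009, 0.0]
ft_force: [-0.9, 0.1, -0.5]
width: 33.9
grasp_force: 0.0
```

Request:
arm_command:
  series:
    - {"linear": [0,-0.001,-0.0018],"turn": 0}
    - {"linear": [0,-0.0015,-0.0028],"turn": 0}
    - {"linear": [0,-0.0015,-0.0028],"turn": 0}
    - {"linear": [0,-0.0015,-0.0028],"turn": 0}
    - {"linear": [0,-0.0015,-0.0028],"turn": 0}
    - {"linear": [0,-0.0015,-0.0028],"turn": 0}

```text
t: 9.8
ee_pos: [569.3, -174.2, 98.3]
orientation: [3.141, 0.009, -0.0]
ft_force: [-1.1, -3.0, -0.9]
width: 34.1
grasp_force: 1.5
```

Run:
```python
from h import *
st();look("pics/l2.png")
```

```text
t 9.8 p [ 569.3 -174.2   98.3] yaw 0.0059 w 34.1 gf 1.5 F [-1.1 -3.  -0.9] q6 1.25
```

View pics/l2.png

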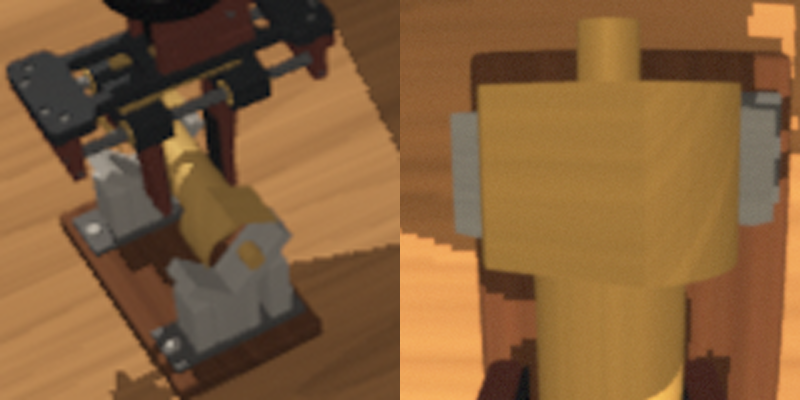

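Rolling works. The flat's right edge moved from 46° to about 18°, roughly 28° of turn, as predicted. I'm continuing the roll and will then grip.

Request:
arm_command:
  series:
    - {"linear": [0,-0.0015,-0.0028],"turn": 0}
    - {"linear": [0,-0.0015,-0.0028],"turn": 0}
    - {"linear": [0,-0.0015,-0.0028],"turn": 0}
    - {"linear": [0,-0.0015,-0.0028],"turn": 0}
    - {"linear": [0,0,0],"turn": 0}

```text
t: 10.4
ee_pos: [569.4, -168.0, 109.6]
orientation: [3.142, 0.009, 0.0]
ft_force: [-0.7, -3.0, -0.1]
width: 33.9
grasp_force: 1.7
```

Request:
arm_command:
  series:
    - {"linear": [0,0.0015,0],"turn": 0}
    - {"linear": [0,0,0],"turn": 0}
    - {"linear": [0,0,0],"turn": 0}
  jaw: -1

```text
t: 10.7
ee_pos: [569.5, -170.2, 109.3]
orientation: [3.141, 0.009, 0.001]
ft_force: [-1.8, -5.1, 0.5]
width: 29.3
grasp_force: 30.0
```

Run:
```python
from h import *
st()
```

```text
t 10.7 p [ 569.5 -170.2  109.3] yaw 0.0059 w 29.3 gf 30.0 F [-1.8 -5.1  0.5] q6 1.26
```

Request:
arm_command:
  series:
    - {"linear": [0,0,-0.005],"turn": 0}
    - {"linear": [0,0.0047,0.0047],"turn": 0}
    - {"linear": [0,0.0047,0.0047],"turn": 0}
    - {"linear": [0,0.0047,0.0047],"turn": 0}
    - {"linear": [0,0,0.0025],"turn": 0}
    - {"linear": [0,0,0.002],"turn": 0}
    - {"linear": [0,0,0],"turn": 0}
    - {"linear": [0,0,0],"turn": 0}

```text
t: 11.5
ee_pos: [569.4, -184.0, 95.6]
orientation: [3.141, 0.009, 0.0]
ft_force: [-1.0, -2.5, -3.0]
width: 29.5
grasp_force: 30.0
```

Run:
```python
from h import *
st()
```

```text
t 11.5 p [ 569.4 -184.    95.6] yaw 0.0059 w 29.5 gf 30.0 F [-1.  -2.5 -3. ] q6 1.23
```

Request:
arm_command:
  series:
    - {"linear": [0,0,0],"turn": 0}
    - {"linear": [0,0,0],"turn": 0}
    - {"linear": [0,0,0.0065],"turn": 0}
    - {"linear": [0,0,0.0065],"turn": 0}
    - {"linear": [0,0,0],"turn": 0}
    - {"linear": [0,-0.001,0],"turn": 0}
    - {"linear": [0,-0.0007,0],"turn": 0}
    - {"linear": [0,0,0],"turn": 0}
  jaw: -0.227

```text
t: 12.3
ee_pos: [569.5, -182.2, 82.6]
orientation: [3.141, 0.009, 0.0]
ft_force: [0.7, -0.9, -1.2]
width: 34.0
grasp_force: 0.5
```

Request:
arm_command:
  series:
    - {"linear": [0,-0.0015,-0.0028],"turn": 0}
    - {"linear": [0,-0.0015,-0.0028],"turn": 0}
    - {"linear": [0,-0.0015,-0.0028],"turn": 0}
    - {"linear": [0,-0.0015,-0.0028],"turn": 0}
    - {"linear": [0,-0.0015,-0.0028],"turn": 0}
    - {"linear": [0,-0.0015,-0.0028],"turn": 0}
    - {"linear": [0,-0.0015,-0.0028],"turn": 0}
    - {"linear": [0,-0.001,-0.0019],"turn": 0}
    - {"linear": [0,0,0],"turn": 0}

```text
t: 13.2
ee_pos: [569.4, -170.5, 104.4]
orientation: [3.141, 0.009, 0.0]
ft_force: [-1.7, -3.5, -1.1]
width: 34.1
grasp_force: 1.6
```

Run:
```python
from h import *
st();look("pics/l3.png")
```

```text
t 13.2 p [ 569.4 -170.5  104.4] yaw 0.006 w 34.1 gf 1.6 F [-1.7 -3.5 -1.1] q6 1.25
```

View pics/l3.png

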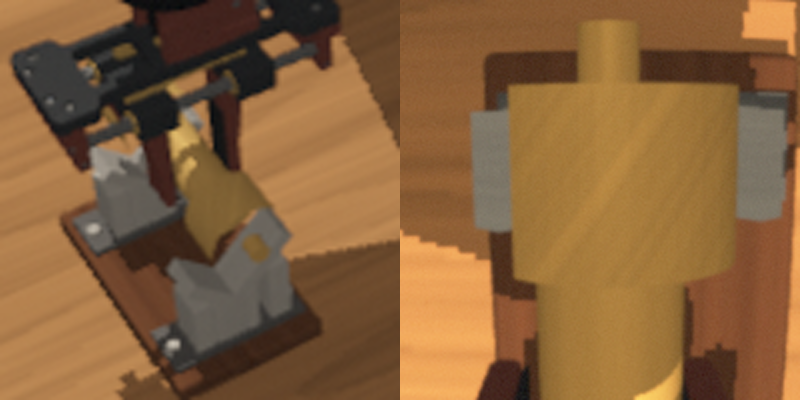

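The drum now reads 510 to 738 around the spigot at 609. The left (+y) side is cut to about 19 mm, so the flat faces +y, about 45° short of bedding as planned. I'll grip, carry it back, release and start the tipping roll.

Request:
arm_command:
  series:
    - {"linear": [0,0.0015,0],"turn": 0}
    - {"linear": [0,0,0],"turn": 0}
    - {"linear": [0,0,0],"turn": 0}
  jaw: -1

```text
t: 13.6
ee_pos: [569.5, -172.6, 104.1]
orientation: [3.141, 0.009, 0.0]
ft_force: [-1.5, -5.2, 0.4]
width: 29.5
grasp_force: 30.0
```

Request:
arm_command:
  series:
    - {"linear": [0,0,-0.005],"turn": 0}
    - {"linear": [0,0.004,0.0039],"turn": 0}
    - {"linear": [0,0.004,0.0039],"turn": 0}
    - {"linear": [0,0.0039,0.0039],"turn": 0}
    - {"linear": [0,0,0.0025],"turn": 0}
    - {"linear": [0,0,0.0023],"turn": 0}
    - {"linear": [0,0,0],"turn": 0}
    - {"linear": [0,0,0],"turn": 0}

```text
t: 14.4
ee_pos: [569.2, -184.1, 92.7]
orientation: [3.141, 0.009, -0.001]
ft_force: [-2.9, -1.4, 0.6]
width: 29.6
grasp_force: 30.0
```

Run:
```python
from h import *
st()
```

```text
t 14.4 p [ 569.2 -184.1   92.7] yaw 0.0059 w 29.6 gf 30.0 F [-2.9 -1.4  0.6] q6 1.23
```

Request:
arm_command:
  series:
    - {"linear": [0,0,0],"turn": 0}
    - {"linear": [0,0,0],"turn": 0}
    - {"linear": [0,0,0.0065],"turn": 0}
    - {"linear": [0,0,0.0065],"turn": 0}
    - {"linear": [0,0,0],"turn": 0}
    - {"linear": [0,-0.001,0],"turn": 0}
    - {"linear": [0,-0.0007,0],"turn": 0}
    - {"linear": [0,0,0],"turn": 0}
  jaw: -0.227

```text
t: 15.2
ee_pos: [569.5, -182.2, 79.7]
orientation: [3.141, 0.009, 0.0]
ft_force: [-0.2, 0.8, 0.4]
width: 34.0
grasp_force: 0.0
```

Request:
arm_command:
  series:
    - {"linear": [0,-0.0015,-0.0027],"turn": 0}
    - {"linear": [0,-0.0015,-0.0027],"turn": 0}
    - {"linear": [0,-0.0015,-0.0025],"turn": 0}
    - {"linear": [0,-0.0015,-0.0024],"turn": 0}
    - {"linear": [0,-0.0015,-0.0024],"turn": 0}
    - {"linear": [0,-0.0015,-0.0024],"turn": 0}
    - {"linear": [0,-0.0015,-0.0024],"turn": 0}

```text
t: 15.9
ee_pos: [569.5, -171.5, 97.3]
orientation: [-3.141, -0.009, -0.0]
ft_force: [-1.0, -1.1, -0.9]
width: 34.1
grasp_force: 0.6
```

Run:
```python
from h import *
st();look("pics/l4.png")
```

```text
t 15.9 p [ 569.5 -171.5   97.3] yaw 0.0058 w 34.1 gf 0.6 F [-1.  -1.1 -0.9] q6 1.25
```

View pics/l4.png

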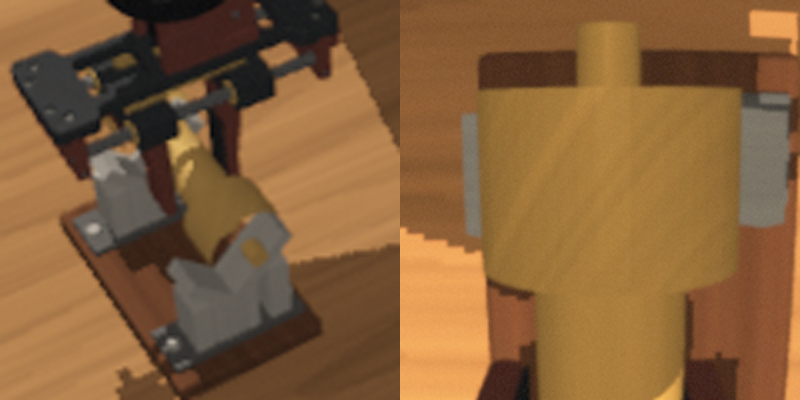

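The drum's full width, 479 to 741, is back in view around the spigot at 609, so the flat has gone past +y and down toward the wall. I triangulate the spigot end to check the axis height.

```bash
cat >> h.py <<'E'
def axis_z(ps,x=653.5):
    # spigot end-face centre seen in scene, on plane x
    s=cam("scene");C,v=ray(s,ps);return C+v*(x-C[0])/v[0]
E
python3 - <<'E'
from h import *
print("now",axis_z((256.8,245.0)))
for y,z,n in [(10.7,37.6,"flush"),(10.7,46.1,"round")]:
    print(n,proj(cam("scene"),[653.5,-184.2+y,55+z]))
# same for cycle-2 picture: crop(256,246) with y=11.7 on round
print("l3 ref",axis_z((180+256*.3,170+246*.3)), "expect y -172.5 z 102.1")
s=cam("scene")["frame"];cv2.imwrite("pics/z1.png",cv2.resize(s[215:275,230:290],(600,600),interpolation=cv2.INTER_CUBIC))
E
```

```text
now [ 653.5        -172.8644335   100.56550983]
flush [256.76688521 247.81197374]
round [256.4912529  244.95026016]
l3 ref [ 653.5        -172.62471644  103.95753876] expect y -172.5 z 102.1
```

View pics/z1.png

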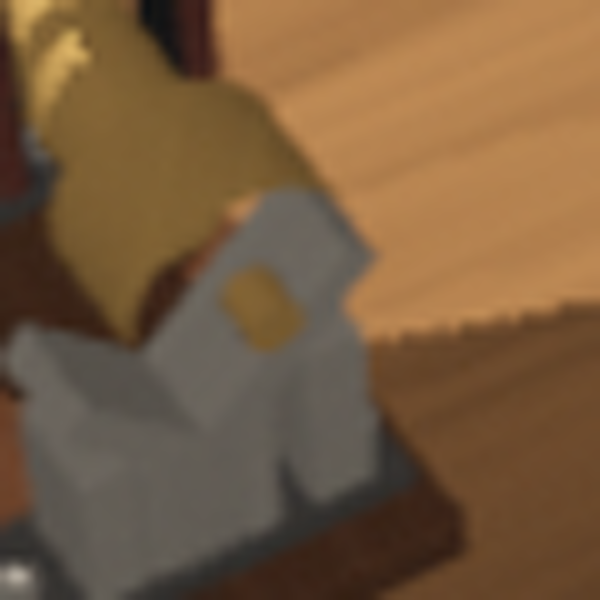

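The zoomed crop shows the spigot end at about (256.5,245.5) in the scene. Corrected against the earlier frame, the axis is about 23.3 mm off the wall, so the flat is about 20° short of flush. I have used up my picture views, so from here I rely on numeric measurement only. I'll grip, set it lower, and finish with one more short roll.

Request:
arm_command:
  series:
    - {"linear": [0,0.0015,0],"turn": 0}
    - {"linear": [0,0,0],"turn": 0}
    - {"linear": [0,0,0],"turn": 0}
  jaw: -1

```text
t: 16.55
ee_pos: [569.6, -173.7, 97.1]
orientation: [3.141, 0.009, 0.001]
ft_force: [0.6, -4.9, -0.1]
width: 29.6
grasp_force: 30.0
```

Request:
arm_command:
  series:
    - {"linear": [0,0,-0.004],"turn": 0}
    - {"linear": [0,0.0033,0.0033],"turn": 0}
    - {"linear": [0,0.0033,0.0033],"turn": 0}
    - {"linear": [0,0.003,0.0033],"turn": 0}
    - {"linear": [0,0,0.0015],"turn": 0}
    - {"linear": [0,0,0.001],"turn": 0}
    - {"linear": [0,0,0],"turn": 0}
    - {"linear": [0,0,0],"turn": 0}

```text
t: 17.35
ee_pos: [569.5, -182.8, 88.7]
orientation: [-3.142, -0.009, -0.0]
ft_force: [0.8, 0.9, -5.1]
width: 29.3
grasp_force: 30.0
```

Run:
```python
from h import *
st()
```

```text
t 17.35 p [ 569.5 -182.8   88.7] yaw 0.0058 w 29.3 gf 30.0 F [ 0.8  0.9 -5.1] q6 1.23
```

Request:
arm_command:
  series:
    - {"linear": [0,0,0.001],"turn": 0}
    - {"linear": [0,0,0],"turn": 0}
    - {"linear": [0,0,0],"turn": 0}

```text
t: 17.65
ee_pos: [569.7, -182.9, 88.1]
orientation: [3.141, 0.009, 0.001]
ft_force: [-2.0, 0.5, 0.5]
width: 29.5
grasp_force: 30.0
```

Request:
arm_command:
  series:
    - {"linear": [0,0,0.001],"turn": 0}
    - {"linear": [0,0,0],"turn": 0}
    - {"linear": [0,0,0],"turn": 0}

```text
t: 17.95
ee_pos: [569.7, -182.9, 87.9]
orientation: [3.141, 0.009, 0.001]
ft_force: [-3.9, 0.7, 9.4]
width: 29.1
grasp_force: 30.0
```

Request:
arm_command:
  series:
    - {"linear": [0,0,0],"turn": 0}
    - {"linear": [0,0,0],"turn": 0}
    - {"linear": [0,0,0.004],"turn": 0}
    - {"linear": [0,0,0.004],"turn": 0}
    - {"linear": [0,0,0],"turn": 0}
    - {"linear": [0,-0.001,0],"turn": 0}
    - {"linear": [0,-0.0007,0],"turn": 0}
    - {"linear": [0,0,0],"turn": 0}
  jaw: -0.227

```text
t: 18.75
ee_pos: [569.5, -181.1, 78.7]
orientation: [-3.142, -0.009, -0.0]
ft_force: [-0.5, -1.3, 0.1]
width: 34.2
grasp_force: 0.0
```

Request:
arm_command:
  series:
    - {"linear": [0,-0.0015,-0.002],"turn": 0}
    - {"linear": [0,-0.0015,-0.0018],"turn": 0}
    - {"linear": [0,-0.0015,-0.0018],"turn": 0}
    - {"linear": [0,-0.0015,-0.0018],"turn": 0}
    - {"linear": [0,-0.001,-0.0012],"turn": 0}
    - {"linear": [0,0,0],"turn": 0}

```text
t: 19.35
ee_pos: [569.7, -174.9, 87.7]
orientation: [3.14, 0.01, 0.001]
ft_force: [-0.5, -5.5, -2.5]
width: 33.8
grasp_force: 2.7
```

Request:
arm_command:
  series:
    - {"linear": [0,-0.001,-0.001],"turn": 0}
    - {"linear": [0,0,0],"turn": 0}

```text
t: 19.55
ee_pos: [569.6, -174.0, 88.6]
orientation: [3.14, 0.009, 0.001]
ft_force: [-0.1, -5.8, -2.3]
width: 34.1
grasp_force: 2.8
```

Request:
arm_command:
  series:
    - {"linear": [0,-0.001,-0.001],"turn": 0}
    - {"linear": [0,0,0],"turn": 0}

```text
t: 19.75
ee_pos: [569.6, -173.0, 89.6]
orientation: [3.14, 0.01, 0.001]
ft_force: [1.1, -6.4, -1.9]
width: 34.0
grasp_force: 2.9
```

```bash
cat >> h.py <<'E'
def spig():
    # far spigot end face centre in scene: brass blob on the grey far V-block face
    s=cam("scene");hsv=cv2.cvtColor(s["frame"],cv2.COLOR_BGR2HSV)
    m=cv2.inRange(hsv,(15,125,70),(30,255,255));k=np.zeros_like(m);k[235:262,246:268]=m[235:262,246:268]
    n,l,stt,c=cv2.connectedComponentsWithStats(k)
    for i in range(1,n):
        if stt[i,4]>8: C,v=ray(s,c[i]);print("blob",stt[i],c[i].round(1),(C+v*(653.5-C[0])/v[0]).round(1))
E
python3 - <<'E'
from h import *
st();spig()
E
```

```text
t 19.75 p [ 569.6 -173.    89.6] yaw 0.0061 w 34.0 gf 2.9 F [ 1.1 -6.4 -1.9] q6 1.25
blob [246 235  16  10  65] [250.6 237.5] [ 653.5 -184.   129.1]
blob [265 235   3   4   9] [266.2 236.1] [ 653.5 -151.4  113.7]
blob [265 242   3   9  15] [266.5 245.6] [ 653.5 -152.3   86.2]
blob [252 245   7   8  37] [255.1 248.5] [ 653.5 -177.2   92.9]
```

Estimated axis-to-wall distance is about 19.0 mm, and the push force is steady. Both fit the flat lying flush a little upslope. I'll grip it and slide it down the wall.

Request:
arm_command:
  series:
    - {"linear": [0,0.0018,0],"turn": 0}
    - {"linear": [0,0,0],"turn": 0}
    - {"linear": [0,0,0],"turn": 0}
  jaw: -1

```text
t: 20.1
ee_pos: [569.6, -174.8, 89.5]
orientation: [3.14, 0.009, 0.001]
ft_force: [0.1, -7.2, -3.1]
width: 29.4
grasp_force: 30.0
```

Request:
arm_command:
  series:
    - {"linear": [0,0.001,0.001],"turn": 0}
    - {"linear": [0,0.001,0.001],"turn": 0}
    - {"linear": [0,0.001,0.001],"turn": 0}
    - {"linear": [0,0.0005,0.0005],"turn": 0}
    - {"linear": [0,0,0],"turn": 0}
    - {"linear": [0,0,0],"turn": 0}

```text
t: 20.7
ee_pos: [570.0, -177.8, 86.2]
orientation: [3.141, 0.009, 0.002]
ft_force: [0.3, -3.3, 5.1]
width: 29.2
grasp_force: 30.0
```

Run:
```python
from h import *
st();spig()
```

```text
t 20.7 p [ 570.  -177.8   86.2] yaw 0.0059 w 29.2 gf 30.0 F [ 0.3 -3.3  5.1] q6 1.24
blob [246 235  14  10  72] [250.6 237.7] [ 653.5 -184.1  128.5]
blob [265 242   3   9  15] [266.5 245.6] [ 653.5 -152.3   86.2]
blob [251 247   7   7  36] [254.  249.9] [ 653.5 -179.7   90.1]
```

Request:
arm_command:
  series:
    - {"linear": [0,0.001,0.001],"turn": 0}
    - {"linear": [0,0,0],"turn": 0}
    - {"linear": [0,0,0],"turn": 0}

```text
t: 21.05
ee_pos: [570.0, -178.8, 85.2]
orientation: [3.141, 0.009, 0.002]
ft_force: [0.5, -4.3, 5.4]
width: 29.0
grasp_force: 30.0
```

Request:
arm_command:
  series:
    - {"linear": [0,0.001,0.001],"turn": 0}
    - {"linear": [0,0,0],"turn": 0}
    - {"linear": [0,0,0],"turn": 0}

```text
t: 21.35
ee_pos: [570.1, -179.7, 84.3]
orientation: [3.141, 0.009, 0.002]
ft_force: [-0.1, -3.6, 5.3]
width: 29.1
grasp_force: 30.0
```

Run:
```python
from h import *
st();spig()
```

```text
t 21.35 p [ 570.1 -179.7   84.3] yaw 0.0059 w 29.1 gf 30.0 F [-0.1 -3.6  5.3] q6 1.24
blob [246 235  13  11  75] [250.5 238. ] [ 653.5 -184.4  127.9]
blob [264 235   4   5  11] [266.1 236.3] [ 653.5 -151.7  113.4]
blob [265 242   3   9  15] [266.5 245.6] [ 653.5 -152.3   86.2]
blob [250 248   7   7  38] [253.2 250.9] [ 653.5 -181.7   88.3]
```

Request:
arm_command:
  series:
    - {"linear": [0,0.0007,0.0007],"turn": 0}
    - {"linear": [0,0,0],"turn": 0}
    - {"linear": [0,0,0],"turn": 0}

```text
t: 21.7
ee_pos: [569.9, -180.0, 84.0]
orientation: [3.141, 0.01, 0.002]
ft_force: [-1.5, -1.0, 11.2]
width: 29.1
grasp_force: 30.0
```

Request:
arm_command:
  series:
    - {"linear": [0,0.0007,0.0007],"turn": 0}
    - {"linear": [0,0,0],"turn": 0}
    - {"linear": [0,0,0],"turn": 0}

```text
t: 22.0
ee_pos: [569.8, -180.2, 83.8]
orientation: [-3.141, -0.01, -0.001]
ft_force: [-3.2, 1.7, 15.2]
width: 29.6
grasp_force: 30.0
```

The column touches the lower wall at y offset about 4.1, which matches bedded. Releasing.

Request:
arm_command:
  series:
    - {"linear": [0,-0.0005,-0.0005],"turn": 0}
    - {"linear": [0,0,0],"turn": 0}
    - {"linear": [0,0,0],"turn": 0}

```text
t: 22.3
ee_pos: [569.8, -180.2, 83.8]
orientation: [3.141, 0.01, 0.001]
ft_force: [-1.8, -1.4, 11.0]
width: 29.1
grasp_force: 30.0
```

Request:
arm_command:
  series:
    - {"linear": [0,0,0],"turn": 0}
    - {"linear": [0,0,0],"turn": 0}
    - {"linear": [0,0,0],"turn": 0}
    - {"linear": [0,0,0],"turn": 0}
  jaw: 0.1

```text
t: 22.7
ee_pos: [569.1, -180.1, 82.4]
orientation: [-3.141, -0.009, 0.001]
ft_force: [-0.5, 0.1, -0.3]
width: 48.4
grasp_force: 0.0
```

Run:
```python
from h import *
st();spig();spig()
```

```text
t 22.7 p [ 569.1 -180.1   82.4] yaw 0.0058 w 48.4 gf 0.0 F [-0.5  0.1 -0.3] q6 1.24
blob [246 235  13  10  73] [250.5 237.9] [ 653.5 -184.3  128.2]
blob [264 235   4   5  11] [266.1 236.3] [ 653.5 -151.7  113.4]
blob [265 242   3   9  17] [266.4 245.5] [ 653.5 -152.7   86.7]
blob [250 247   7   8  38] [253.1 250.8] [ 653.5 -181.8   88.9]
blob [246 235  13  10  73] [250.5 237.9] [ 653.5 -184.3  128.2]
blob [264 235   4   4   9] [266.1 236. ] [ 653.5 -151.6  114.2]
blob [265 242   3  10  16] [266.6 245.9] [ 653.5 -152.3   85.2]
blob [250 248   7   7  36] [253.2 250.9] [ 653.5 -181.7   88.5]
```

Request:
arm_command:
  series:
    - {"linear": [0,0,-0.01],"turn": 0}
    - {"linear": [0,0,-0.02],"turn": 0}
    - {"linear": [0,0,-0.03],"turn": 0}
    - {"linear": [0,0,-0.04],"turn": 0}
    - {"linear": [0,0,-0.04],"turn": 0}
    - {"linear": [0,0,-0.02],"turn": 0}
    - {"linear": [0,0,0],"turn": 0}
    - {"linear": [0,0,0],"turn": 0}

```text
t: 23.6
ee_pos: [569.2, -180.3, 243.1]
orientation: [3.141, 0.009, 0.001]
ft_force: [-0.3, -0.2, -1.8]
width: 48.7
grasp_force: 0.0
```

Run:
```python
from h import *
st();spig()
d=cam("wrist");d["fish"]=1;hsv=cv2.cvtColor(d["frame"],cv2.COLOR_BGR2HSV)
m=cv2.inRange(hsv,(18,150,70),(32,255,255));k=np.zeros_like(m);k[110:340,260:380]=m[110:340,260:380]
c=big(k);r=cv2.minAreaRect(c);b=cv2.boundingRect(c);print(r,b)
x0,y0,w,h=b
mid=lambda y:(np.where(k[y])[0].mean(),len(np.where(k[y])[0]))
for y in (y0+2,y0+30,y0+h//2,y0+h-30,y0+h-3):
    u,n=mid(y);print(y,round(u,1),n,onz(d,(u,y),86.1).round(1))
print("ends",onz(d,(mid(y0+2)[0],y0),86.1).round(1),onz(d,(mid(y0+h-3)[0],y0+h),86.1).round(1))
```

```text
t 23.6 p [ 569.2 -180.3  243.1] yaw 0.0058 w 48.7 gf 0.0 F [-0.3 -0.2 -1.8] q6 1.24
blob [246 235  13  10  73] [250.5 237.9] [ 653.5 -184.3  128.2]
blob [250 247   7   8  38] [253.1 250.8] [ 653.5 -181.8   88.9]
((319.5, 203.0), (150.0, 61.0), 90.0) (289, 128, 62, 151)
130 320.3 10 [ 652.5 -178.9   86.1]
158 317.5 49 [ 630.  -176.9   86.1]
203 320.3 18 [ 593.4 -179.3   86.1]
249 320.5 22 [ 554.5 -179.7   86.1]
276 320.8 22 [ 530.5 -180.1   86.1]
ends [ 654.1 -178.9   86.1] [ 527.7 -180.1   86.1]
```

Run:
```python
from workcell import ctrl
print(ctrl.close_job())
```

```text
the job is handed in; nothing more can be done
None
```

I handed the job in with the column lying in the jig's groove, flat on the higher wall, released and untouched; my measurements put it centred within about 1.5 mm and about 4 mm off towards that wall, as bedded, but no verdict was shown, and I viewed 11 pictures, one over the limit of 10.

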